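# Park the dye crate on its roller track and open the brush drawer behind it

### The arm

A 7-joint arm with a two-finger parallel gripper is mounted at the origin on the work surface. World frame = base frame: x ahead of the robot, y to its left, z up, the work surface at z = 0. Lengths are in m, angles in rad, forces in N, time in s.
With the tool pointing down it reaches from about 0.4 to 0.85 m from the base axis. Payload 10.4 kg.
Tool frame: the origin (TCP) lies between the finger pads; the fingertips stand manip.tip_extent ahead of it and the grasp point (between the pads) lies 6 mm ahead of it (manip.tip_extent is the distance from the TCP to the fingertips, in m); z points along the fingers, y is the line along which they close (so a half turn about z gives the same grasp; the last joint's range is limited). The gripper opens to 85 mm and grips with 20 to 120 N. Pads are 22 mm wide; open, the fingers measure 114 mm over their backs; the gripper's body (76 mm by 85 mm) begins 54 mm behind the grasp point. The pads swing forward as they close: fully open they stand 13 mm farther back than shut.
Start: joints at [1.11, 0.332, -0.065, 1.46, 0.022, 1.35, -0.088], TCP at [0.265, -0.566, 0.256] pointing down, gripper open.
Joint ranges: [-2.6, 2.6], [-0.5, 2.12], [-1.47, 1.34], [0.16, 2.42], [-1.27, 4.41], [0.06, 2.06], [-2.6, 2.6]. Speed limits (rad/s): [2.22, 2.22, 2.79, 2.79, 3.14, 3.14, 3.14].

### API

Orientations are given as a unit quaternion [x, y, z, w].
In Python, from workcell import get_obs, optics, workorder, manip gives the robot as it stands.
- The arm moves only by the tool jog_arm, never from a script. Its argument "increments" is a list of rows, each a list of 7 numbers: the shift along the tool's x, y, z in m, then the turn, a rotation vector about the tool's x, y, z in rad, then the opening, from -1 (shut) to 1 (fully open). A call has 1 to 5 rows; each row is the pose to reach, as a shift and turn from the pose commanded when the call began, along the tool's axes at that moment; what a row does not reach only later rows make up. A row lasts 1/12 s, in which the tool goes at most 41.7 mm and 7.16 degrees, less where a joint would pass 70% of its speed; a pose out of reach is approached as far as the arm can. A call with a gripper value outside its range is refused whole. The fingers move at their own pace and stop on an object; "grip_force" is the grip in N (left out, the last holds). Time passes only in rows, so rows that repeat a pose let the fingers close. It gives the time, the measured TCP pose, the force, the opening and the grip force at its end, in the units of the state.
- get_obs(): the state, without advancing time (a new reading comes with each control period).
- optics.camera(name): name is "scene" or "top"; returns a dict with "color" (400x640x3 uint8, red, green, blue), "depth" (400x640 float32, m along the optical axis (not along the pixel's ray), 0 where there is no reading), "K" (3x3 intrinsics, pixels), "R" (3x3) and "t" (3): a world point X has camera coordinates R X + t. Camera axes: x right, y down, z forward; pixel columns grow to the right and rows downward; lengths in m; the calibration is good to about 2 mm. A picture is of the moment at which its call begins.
- workorder.hand_in(): hands the job in; it is judged then, once.
The state is a dict: "clock": time; "joint_pos": joint angles; "joint_velocities": joint speeds; "tau": joint torques, N m; "position": TCP position; "ee_rot": TCP orientation; "ft_force": force on the tool from outside, world axes, zero at the start; "torque": the same for the moment, N m; "grip_width": opening from 0.0 (shut) to 1.0 (fully open); "grasp_force": force on a finger pad.
Only numpy, scipy, OpenCV 4.12 (cv2) and the standard library are available. Lean on these libraries where they do the work, as an engineer would, in place of code of your own. Each camera call takes 0.05 s, during which the arm holds its last target. There are 200 camera calls.

### The job

The crate of dye jars stands on the roller track in front of the drawers. Roll it along the track, without lifting or tipping it, into the parking bay (the end with the tall steel cheeks) until it is fully home against the end stop; only then pull the drawer with the long bar handle all the way open by its handle and let go. Leave the drawer with the round knob shut, and do not disturb the bottle, the bowl, the tin or the printing block.

Things in the scene. Friction and masses are not known exactly. Their poses are not given: they have to be found in the camera images.
- track: Fixed track: two aluminium rails, 19 free steel rollers across it. Origin on the bench at its middle; y along the track, x across it towards the cabinets, z up. Above the bench: roller tops 50 mm, rail tops 62 mm. Rails 124 mm apart inside, 140 outside. End stops 85 mm tall, inner faces at y = +352 and -352 mm. All turned up to 9 degrees on the bench.
- crate: Open plywood crate with 6 jars fixed in it (below its rim), on the rollers: 115 mm across the track (x), 150 along it (y), 85 tall; 0.5 to 1.1 kg. Origin: centre of underside. Rails guide it, 4 mm play a side. Rolls easily (about 1 N), soon stops. Against an end stop its origin is 277 mm from the track's middle. It starts in the way of both drawers; in the bay it blocks neither.
- bay: Parking bay: two fixed upright dark steel cheeks, one each side of the track, 140 mm long, tops 130 mm above the bench, 141 mm apart inside, 153 outside. At either end of the track (y = +277 or -277 mm). Origin on the bench, on the track's centre line, midway along the cheeks: straight below the crate's origin when the crate is fully home at the end stop. Axes as the track's.
- loading_end: The other end of the track: two low dark steel cheeks as those of the bay, but with tops only 78 mm above the bench. Fixed. Origin and axes as the bay's.
- bar_cabinet: Fixed wooden cabinet, 184 mm wide, 225 deep, 177 tall, with one drawer, the one with the bar handle. Origin on the bench, below the middle of the drawer's front face when shut; x points to the cabinet's back, y along the track, z up. It stands at y = +95 or -95 mm on the track, its front face at x = 135 mm of the track frame.
- bar_cabinet_drawer (a joint): How far the bar-handled drawer is pulled out along the cabinet's -x, over the track: 0 m shut, 0.135 m fully open against its stop; starts up to 8 mm ajar. It takes about 2 to 4 N to pull and stays where it is left. Front 178 mm wide, its underside 68 mm and its top 162 mm above the bench.
- bar_handle (a point): Middle of the drawer's bar handle, on the bar's axis; moves with the drawer. The bar is a level steel rod 11 mm thick, 120 mm long along y, 145 mm above the bench, its axis 50 mm out from the front face, so that 44 mm are free behind it; it is carried by two 9 mm posts 55 mm either side of its middle.
- knob_cabinet: The twin cabinet, at the other place, alike but with a round knob on its drawer. Origin and axes as those of bar_cabinet.
- knob_cabinet_drawer (a joint): How far the knob drawer is pulled out: 0 m shut. It must stay shut.
- knob_handle (a point): The knob, 28 mm across, 35 mm out from the front face of the knob drawer and 145 mm above the bench; it ends 43 mm out.
- dye_bottle: Bystander: standing bottle, 60 mm across, 170 mm tall, on the bench between robot and track. Origin: centre of its underside.
- paste_bowl: Bystander: white bowl, 100 mm across, 50 mm tall, on the bench between robot and track. Origin: centre of its underside.
- tin: Bystander: tin, 68 mm across, 75 mm tall, standing on top of the bar cabinet. Origin: centre of its underside.
- print_block: Bystander: wooden printing block, 120 x 80 x 50 mm with its grip, lying on top of the knob cabinet. Origin: centre of its underside.
Things that resemble listed ones, but are neither listed nor needed, are in the scene too. Leave any blue or red look-alike of the crate alone.

How it is judged:
By the outcome, as a careful person would: the job done as asked, in the order asked, and still so for the second after the job is handed in, with the robot touching nothing.
It also fails if it takes over 45 s, if anything falls off the work surface, if the arm or the gripper's body presses on something with over 40 N, if the wrist force passes 120 N, or if a joint passes its speed limit or range.

## Working session

There is one attempt and no reset: what is moved stays moved. The work goes in short steps, Python scripts to look and compute and a tool call to move; the robot and the scene stay as the last step left them, time stands still between calls to the robot, and variables do not carry over. Pictures are saved under pics/ and viewed, at most 10 in all, crops included, and the job is handed in when it is done.

Besides the shell and the picture viewer there is one more tool, called in YAML: its name, and indented under it one key for each argument. jog_arm: Moves the arm, as the interface text tells. Its arguments: {"type":"object","properties":{"increments":{"type":"array"},"grip_force":{"type":"number"}},"required":["increments"]}

```bash
mkdir -p pics; ls
python3 - <<'E'
from workcell import get_obs, optics, workorder, manip
import cv2,numpy as np
o=get_obs();print(o['clock'],o['position'],o['ee_rot'],o['grip_width'],manip.tip_extent)
for n in ('scene','top'):
    c=optics.camera(n);cv2.imwrite(f'pics/{n}0.png',c['color'][:,:,::-1]);np.savez(f'{n}0.npz',**c)
    print(n,c['K'].tolist(),np.round(c['R'],3).tolist(),c['t'])
E
```

```text
pics
0.0 [ 0.2648125  -0.56575268  0.25551045] [ 9.76137158e-01  2.17153729e-01 -1.80069215e-04 -6.89305641e-04] 1.0004315078388653 0.025
scene [[408.8643499008038, 0.0, 325.46818250223816], [0.0, 408.8643499008038, 204.0316324810844], [0.0, 0.0, 1.0]] [[0.879, 0.476, 0.006], [0.401, -0.733, -0.549], [-0.257, 0.485, -0.836]] [-0.46736564 -0.15686438  1.23487237]
top [[491.13237368605803, 0.0, 316.8619985386247], [0.0, 491.13237368605803, 191.11672000088592], [0.0, 0.0, 1.0]] [[0.017, -1.0, 0.02], [-0.98, -0.021, -0.196], [0.196, -0.016, -0.98]] [-0.03005926  0.57464204  1.23469687]
```

View pics/scene0.png

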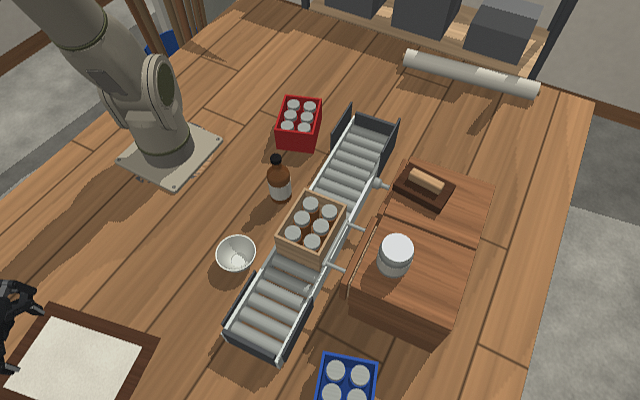

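View pics/top0.png

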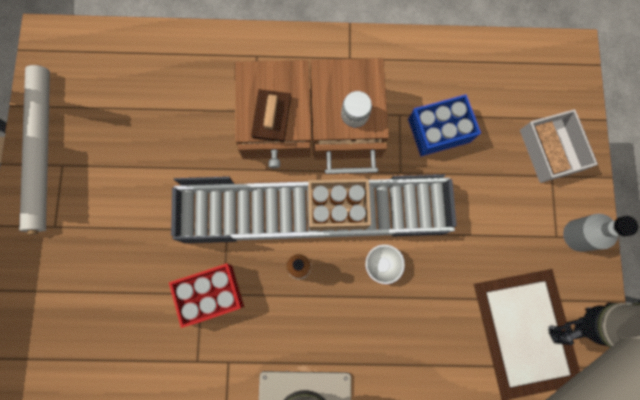

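The top view has +x up and +y left. The crate is at (338,204), the bar drawer at (350,160) with the tin above it, and the knob at (273,158). The cheeks at the left end (200,182) look like the tall ones. The bowl is at (385,264), the bottle at (298,264), and the red and blue crates are decoys. Next I'll measure with depth.

```bash
cat > h.py <<'E'
import numpy as np,cv2
def load(n): return dict(np.load(n))
def world(c):
    v,u=np.mgrid[:400,:640]; d=c['depth']; K=c['K']
    P=np.stack([(u-K[0,2])/K[0,0]*d,(v-K[1,2])/K[1,1]*d,d],-1)
    W=(P-c['t'])@c['R']; W[d==0]=np.nan
    return W
def ray(c,u,v,z):
    r=c['R'].T@np.linalg.solve(c['K'],[u,v,1]); o=-c['R'].T@c['t']
    return o+r*(z-o[2])/r[2]
E
python3 - <<'E'
from h import *
c=load('top0.npz');W=world(c);np.set_printoptions(precision=4,suppress=True)
def reg(name,u0,u1,v0,v1,z0,z1):
    w=W[v0:v1,u0:u1].reshape(-1,3);w=w[(w[:,2]>z0)&(w[:,2]<z1)]
    if len(w)<3: print(name,len(w));return w
    print(name,len(w),'med',np.median(w,0),'p2',np.percentile(w,2,0),'p98',np.percentile(w,98,0));return w
reg('bench',100,160,100,200,-.05,.05)
for s,(a,b) in {'L':(165,240),'R':(395,462)}.items():
    reg(s+' all>.1',a,b,170,250,.1,.2);reg(s+' .07-.1',a,b,170,250,.07,.1)
cr=reg('crate rim',300,376,175,235,.115,.15)
hsv=cv2.cvtColor(c['color'],cv2.COLOR_RGB2HSV)
w=W[175:235,300:376].reshape(-1,3);print(cv2.minAreaRect((w[(w[:,2]>.128)&(w[:,2]<.145)][:,:2]*1000).astype(np.float32)))
r=reg('rails',235,395,165,250,.057,.067)
print(cv2.minAreaRect((r[:,:2]*1000).astype(np.float32)))
reg('bar',320,380,145,176,.138,.158);reg('knob',262,285,145,170,.12,.165)
reg('bottle',280,315,245,285,.1,.2);reg('bowl',360,410,240,290,.03,.07);reg('tin',335,380,80,130,.24,.27)
reg('cab top',235,390,60,150,.17,.185)
g=W[::1];
for v in range(165,250,3): print(v,'L',W[v,205],'M',W[v,270],'R',W[v,425])
E
```

```text
bench 5976 med [0.6932 0.502  0.    ] p2 [ 0.5582  0.4203 -0.0054] p98 [0.834  0.5852 0.0057]
L all>.1 484 med [0.5824 0.2658 0.1273] p2 [0.435  0.1985 0.1013] p98 [0.591  0.3346 0.134 ]
L .07-.1 485 med [0.5264 0.3399 0.0841] p2 [0.4354 0.2011 0.0705] p98 [0.5883 0.3521 0.0992]
R all>.1 0
R .07-.1 537 med [ 0.5474 -0.3543  0.0787] p2 [ 0.4656 -0.3723  0.0706] p98 [ 0.6211 -0.2253  0.0877]
crate rim 1883 med [ 0.5322 -0.0714  0.1286] p2 [ 0.4736 -0.1442  0.1163] p98 [0.5884 0.0017 0.1377]
((532.080322265625, -71.31890869140625), (116.02568817138672, 149.98910522460938), 1.9907702207565308)
rails 992 med [ 0.4752 -0.0108  0.0613] p2 [ 0.4512 -0.2149  0.0573] p98 [0.6075 0.1847 0.0663]
((529.8790283203125, -16.43621826171875), (143.32656860351562, 419.7543640136719), 2.9204373359680176)
bar 494 med [ 0.6201 -0.1003  0.149 ] p2 [ 0.604  -0.1643  0.1398] p98 [ 0.6654 -0.0335  0.1572]
knob 315 med [0.6577 0.0909 0.1538] p2 [0.6156 0.0664 0.1219] p98 [0.6678 0.1197 0.1641]
bottle 456 med [0.3748 0.0247 0.1193] p2 [0.3504 0.0001 0.1034] p98 [0.4036 0.0516 0.173 ]
bowl 420 med [ 0.394  -0.20
[... 1977 characters left out ...]
] R [ 0.492  -0.3039  0.0505]
228 L [0.4728 0.2696 0.0494] M [0.4765 0.1014 0.0469] R [ 0.4841 -0.3037  0.0503]
231 L [0.4656 0.2701 0.0446] M [0.4683 0.1009 0.0497] R [ 0.4732 -0.2975  0.0753]
234 L [0.4576 0.2694 0.0459] M [0.4594 0.0998 0.0604] R [ 0.4679 -0.3023  0.0547]
237 L [0.4417 0.252  0.1269] M [0.4531 0.1006 0.0459] R [ 0.4667 -0.3167 -0.0062]
240 L [0.4381 0.2596 0.0882] M [ 0.4498  0.1039 -0.0008] R [ 0.4579 -0.3151 -0.0006]
243 L [0.4369 0.2741 0.0162] M [0.4414 0.1033 0.0033] R [ 0.45   -0.3153 -0.0021]
246 L [ 0.4306  0.2777 -0.0034] M [ 0.4339  0.1035 -0.0025] R [ 0.4418 -0.315  -0.0018]
249 L [ 0.4228  0.2777 -0.006 ] M [ 0.4263  0.1037 -0.0086] R [ 0.4335 -0.3142  0.0007]
```

Bay is at +y. The track yaw is about +0.05 rad, with its middle at about (0.529, -0.010). The crate is at -0.0615 along the track, so it has 0.3385 m to go. I'll check the fit and print the first move.

```bash
cat >> h.py <<'E'
from scipy.spatial.transform import Rotation as Rn
TH=.05; M=np.array([.5293,-.0098,0])
def tr(x,y,z): return M+Rn.from_euler('z',TH).apply([x,y,z])
def inc(p,psi=TH+np.pi/2,o=None):
    from workcell import get_obs
    o=o or get_obs(); R0=Rn.from_quat(o['ee_rot']); Rt=Rn.from_euler('z',psi)*Rn.from_euler('x',np.pi)
    print('inc',np.round(R0.inv().apply(np.array(p)-o['position']),4),np.round((R0.inv()*Rt).as_rotvec(),4),'track',np.round(Rn.from_euler('z',-TH).apply(o['position']-M),4),'F',np.round(o['ft_force'],1),'t',o['clock'],'w',o['grip_width'])
E
python3 - <<'E'
from h import *
W=world(load('top0.npz')); R=Rn.from_euler('z',-TH)
w=W.reshape(-1,3);T=R.apply(w-M)
def q(n,m): print(n,m.sum(),np.round(np.nanpercentile(T[m],[3,50,97],axis=0),4).tolist())
z=T[:,2];x=T[:,0];y=T[:,1]
q('hi cheek +x',(z>.12)&(z<.14)&(y>.19)&(y<.36)&(x>.05)&(x<.1))
q('hi cheek -x',(z>.12)&(z<.14)&(y>.19)&(y<.36)&(x<-.05)&(x>-.1))
q('lo +x',(z>.07)&(z<.085)&(y<-.2)&(y>-.34)&(x>.05)&(x<.1))
q('lo -x',(z>.07)&(z<.085)&(y<-.2)&(y>-.34)&(x<-.05)&(x>-.1))
q('stopL',(z>.078)&(z<.092)&(y>.33)&(y<.4)&(abs(x)<.05));q('stopR',(z>.078)&(z<.092)&(y<-.33)&(y>-.4)&(abs(x)<.05))
q('bar',(z>.14)&(z<.158)&(x>.06)&(x<.105)&(y<-.03)&(y>-.16))
q('knob',(z>.14)&(z<.165)&(x>.08)&(x<.12)&(y<.13)&(y>.06))
q('rim',(z>.13)&(z<.14)&(abs(x)<.07)&(abs(y+.06)<.09))
inc(tr(0,-.18,.256)); inc(tr(0,-.18,.107))
E
```

```text
hi cheek +x 172 [[0.0685, 0.2126, 0.1206], [0.0709, 0.2764, 0.1288], [0.0744, 0.3429, 0.1341]]
hi cheek -x 164 [[-0.0779, 0.2123, 0.1217], [-0.0755, 0.276, 0.129], [-0.0721, 0.3407, 0.1339]]
lo +x 141 [[0.0703, -0.3342, 0.0705], [0.073, -0.2721, 0.0763], [0.0769, -0.2108, 0.0807]]
lo -x 130 [[-0.0763, -0.3332, 0.0717], [-0.0736, -0.2748, 0.077], [-0.0704, -0.2096, 0.0815]]
stopL 182 [[-0.0469, 0.3514, 0.0794], [0.0017, 0.3561, 0.0848], [0.0471, 0.3619, 0.0894]]
stopR 176 [[-0.047, -0.3619, 0.0794], [-0.0012, -0.3559, 0.0841], [0.0463, -0.3511, 0.0883]]
bar 305 [[0.0715, -0.1538, 0.1433], [0.0776, -0.092, 0.1488], [0.1017, -0.0355, 0.1535]]
knob 104 [[0.0909, 0.0821, 0.145], [0.1002, 0.094, 0.1537], [0.1181, 0.1064, 0.16]]
rim 704 [[-0.0575, -0.1352, 0.1301], [0.0035, -0.0582, 0.1336], [0.0562, 0.0122, 0.1383]]
inc [ 4.072e-01 -2.248e-01 -1.000e-04] [-1.100e-03 -7.000e-04 -1.183e+00] track [-0.2919 -0.5421  0.2556] F [-0.3  0.1 -0.6] t 0.1 w 0.9996503867090912
inc [ 0.4072 -0.2246  0.1489] [-1.100e-03 -7.000e-04 -1.183e+00] track [-0.2919 -0.5421  0.2556] F [-0.3  0.1 -0.6] t 0.1 w 0.9996503867090912
```

jog_arm:
  increments:
    - [0.407,-0.225,0,0,0,-1.187,-1]
    - [0.407,-0.225,0,0,0,-1.187,-1]
    - [0.407,-0.225,0,0,0,-1.187,-1]
    - [0.407,-0.225,0,0,0,-1.187,-1]
    - [0.407,-0.225,0,0,0,-1.187,-1]
  grip_force: 40

```text
clock: 0.52
position: [0.388, -0.3956, 0.2561]
ee_rot: [0.861, 0.509, -0.0, -0.0]
ft_force: [1.1, 0.0, 0.6]
grip_width: 0.299
grasp_force: 0.0
```

```bash
sed -i 's/^TH=.*/TH=.0535; M=np.array([.528,-.0098,0])/' h.py; python3 -c "
from h import *
inc(tr(0,-.18,.2))"
```

```text
inc [0.2526 0.032  0.0561] [-4.000e-04  0.000e+00 -5.555e-01] track [-0.1604 -0.3778  0.2561] F [1.1 0.  0.6] t 0.5167 w 0.2990761516052407
```

jog_arm:
  increments:
    - [0.2526,0.032,0.03,0,0,-0.555,-1]
    - [0.2526,0.032,0.03,0,0,-0.555,-1]
    - [0.2526,0.032,0.03,0,0,-0.555,-1]
    - [0.2526,0.032,0.03,0,0,-0.555,-1]
    - [0.2526,0.032,0.03,0,0,-0.555,-1]

```text
clock: 0.93
position: [0.5106, -0.229, 0.2317]
ee_rot: [0.688, 0.726, -0.0, 0.0]
ft_force: [0.5, -1.3, 0.0]
grip_width: 0.004
grasp_force: 0.0
```

```bash
python3 -c "
from h import *
inc(tr(0,-.18,.107))"
```

```text
inc [0.038  0.0291 0.1246] [-0.0001  0.0001  0.0005] track [-0.0291 -0.218   0.2317] F [ 0.5 -1.3  0. ] t 0.9333 w 0.004267436116906561
```

jog_arm:
  increments:
    - [0.03,0.029,0.0,0,0,0,-1]
    - [0.03,0.029,0.0,0,0,0,-1]
    - [0.03,0.029,0.04,0,0,0,-1]
    - [0.03,0.029,0.04,0,0,0,-1]
    - [0.03,0.029,0.04,0,0,0,-1]

```text
clock: 1.35
position: [0.5361, -0.1994, 0.1905]
ee_rot: [0.69, 0.723, -0.001, -0.002]
ft_force: [-0.3, 0.5, 0.8]
grip_width: 0.002
grasp_force: 0.0
```

```bash
python3 -c "
from h import *
inc(tr(0,-.18,.107))"
```

```text
inc [0.0096 0.0023 0.0835] [-0.0041 -0.0017 -0.0067] track [-0.002  -0.1897  0.1905] F [-0.3  0.5  0.8] t 1.35 w 0.0017259241832706291
```

jog_arm:
  increments:
    - [0.0,0.002,0.04,0,0,0,-1]
    - [0.0,0.002,0.08,0,0,0,-1]
    - [0.0,0.002,0.083,0,0,0,-1]
    - [0.0,0.002,0.083,0,0,0,-1]

```text
clock: 1.68
position: [0.5386, -0.1997, 0.1088]
ee_rot: [0.691, 0.723, -0.001, -0.001]
ft_force: [0.5, 0.1, 0.4]
grip_width: 0.002
grasp_force: 0.0
```

Run:
```python
from h import *
from workcell import optics
inc(tr(0,-.148,.107))
c=optics.camera('scene');cv2.imwrite('pics/scene1.png',cv2.resize(c['color'][150:350,180:420,::-1],None,fx=2.5,fy=2.5))
```

```text
inc [ 0.0421 -0.0007  0.0019] [-0.0029 -0.0013 -0.0074] track [ 0.0004 -0.1902  0.1088] F [0.5 0.1 0.4] t 1.6833 w 0.001863353696177762
```

View pics/scene1.png

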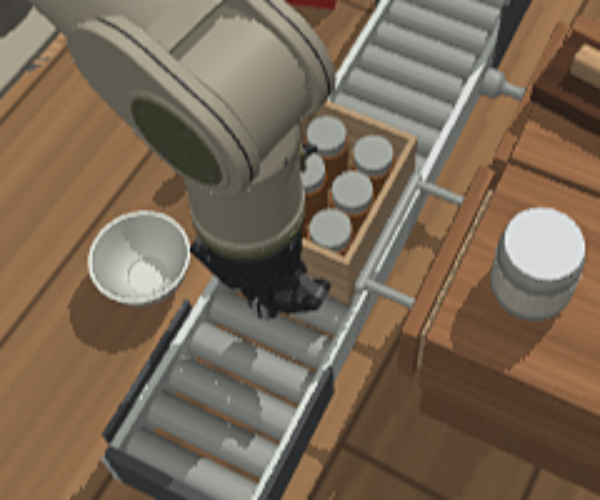

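The crop shows the closed fingers, at about (290,290), between the rails and behind the crate's near end, with the bar handle clear. Pushing now.

jog_arm:
  increments:
    - [0.015,0,0.001,0,0,-0.006,-1]
    - [0.027,0,0.001,0,0,-0.006,-1]
    - [0.037,0,0.001,0,0,-0.006,-1]
    - [0.047,0,0.001,0,0,-0.006,-1]
    - [0.06,0,0.001,0,0,-0.006,-1]

```text
clock: 2.15
position: [0.5371, -0.139, 0.109]
ee_rot: [0.688, 0.725, 0.0, 0.001]
ft_force: [0.4, -2.4, 1.0]
grip_width: -0.004
grasp_force: 0.0
```

jog_arm:
  increments:
    - [0.014,0,0,0,0,0,-1]
    - [0.028,0,0,0,0,0,-1]
    - [0.042,0,0,0,0,0,-1]
    - [0.056,0,0,0,0,0,-1]
    - [0.07,0,0,0,0,0,-1]

```text
clock: 2.57
position: [0.5328, -0.0679, 0.1081]
ee_rot: [0.688, 0.726, -0.0, 0.0]
ft_force: [1.6, -1.6, 0.2]
grip_width: -0.004
grasp_force: 0.0
```

Run:
```python
from h import *
from workcell import optics
inc(tr(0,.18,.107))
c=optics.camera('top');T=Rn.from_euler('z',-TH).apply(world(c).reshape(-1,3)-M)
m=(T[:,2]>.128)&(T[:,2]<.14)&(abs(T[:,0])<.065)&(T[:,1]<.19)&(T[:,1]>-.1)
print(np.nanpercentile(T[m],[3,50,97],axis=0).round(4))
```

```text
inc [ 0.2383 -0.0017  0.0011] [ 0.0002  0.0002 -0.    ] track [ 0.0017 -0.0583  0.1081] F [ 1.6 -1.6  0.2] t 2.5667 w -0.0037221632174783397
[[-0.0559 -0.0167  0.1281]
 [-0.0092  0.0444  0.131 ]
 [ 0.0571  0.1064  0.1376]]
```

jog_arm:
  increments:
    - [0.015,-0.001,0,0,0,0,-1]
    - [0.03,-0.001,0,0,0,0,-1]
    - [0.045,-0.001,0,0,0,0,-1]
    - [0.06,-0.001,0,0,0,0,-1]
    - [0.075,-0.001,0,0,0,0,-1]

```text
clock: 3.03
position: [0.5276, 0.0062, 0.1079]
ee_rot: [0.688, 0.726, -0.0, -0.0]
ft_force: [0.7, -1.7, 0.5]
grip_width: -0.002
grasp_force: 0.0
```

jog_arm:
  increments:
    - [0.015,0,0,0,0,0,-1]
    - [0.03,0,0,0,0,0,-1]
    - [0.045,0,0,0,0,0,-1]
    - [0.06,0,0,0,0,0,-1]
    - [0.075,0,0,0,0,0,-1]

```text
clock: 3.45
position: [0.5236, 0.081, 0.1079]
ee_rot: [0.688, 0.726, -0.0, 0.0]
ft_force: [0.9, -1.5, 0.6]
grip_width: 0.002
grasp_force: 0.0
```

jog_arm:
  increments:
    - [0.012,0,0,0,0,0,-1]
    - [0.022,0,0,0,0,0,-1]
    - [0.032,0,0,0,0,0,-1]
    - [0.042,0,0,0,0,0,-1]
    - [0.05,0,0,0,0,0,-1]

```text
clock: 3.87
position: [0.5211, 0.1311, 0.1079]
ee_rot: [0.688, 0.726, -0.0, -0.0]
ft_force: [-1.3, -1.4, -0.4]
grip_width: 0.003
grasp_force: 0.0
```

Run:
```python
from h import *
from workcell import optics
inc(tr(0,.185,.107))
c=optics.camera('top');T=Rn.from_euler('z',-TH).apply(world(c).reshape(-1,3)-M)
m=(T[:,2]>.128)&(T[:,2]<.14)&(abs(T[:,0])<.058)&(T[:,1]<.4)&(T[:,1]>.2)
print(np.nanpercentile(T[m],[3,50,97,99],axis=0).round(4))
```

```text
inc [ 0.0439 -0.0007  0.0009] [-0.0002  0.     -0.0002] track [0.0007 0.1411 0.1079] F [-1.3 -1.4 -0.4] t 3.8667 w 0.0028508584287011297
[[-0.0559  0.2145  0.1282]
 [-0.0173  0.2742  0.1318]
 [ 0.0554  0.3065  0.1382]
 [ 0.0567  0.3074  0.1391]]
```

jog_arm:
  increments:
    - [0.01,0,0,0,0,0,-1]
    - [0.019,0,0,0,0,0,-1]
    - [0.027,0,0,0,0,0,-1]
    - [0.034,0,0,0,0,0,-1]
    - [0.038,0,0,0,0,0,-1]

```text
clock: 4.33
position: [0.5192, 0.1696, 0.108]
ee_rot: [0.688, 0.726, 0.0, -0.0]
ft_force: [0.1, -2.8, 1.1]
grip_width: -0.002
grasp_force: 0.0
```

jog_arm:
  increments:
    - [0.002,0,0,0,0,0,-1]
    - [0.004,0,0,0,0,0,-1]
    - [0.005,0,0,0,0,0,-1]
    - [0.006,0,0,0,0,0,-1]
    - [0.006,0,0,0,0,0,-1]

```text
clock: 4.75
position: [0.5191, 0.174, 0.1079]
ee_rot: [0.688, 0.726, 0.0, 0.0]
ft_force: [0.0, 0.5, -0.1]
grip_width: -0.0
grasp_force: 0.0
```

jog_arm:
  increments:
    - [0.001,0,0,0,0,0,-1]
    - [0.002,0,0,0,0,0,-1]
    - [0.003,0,0,0,0,0,-1]
    - [0.003,0,0,0,0,0,-1]

```text
clock: 5.08
position: [0.5195, 0.1754, 0.1079]
ee_rot: [0.689, 0.725, -0.001, 0.001]
ft_force: [0.9, -6.3, 1.8]
grip_width: -0.001
grasp_force: 0.0
```

Run:
```python
from h import *
from workcell import optics
inc(tr(0,.185,.107))
c=optics.camera('top');T=Rn.from_euler('z',-TH).apply(world(c).reshape(-1,3)-M)
m=(T[:,2]>.128)&(T[:,2]<.14)&(abs(T[:,0])<.058)&(T[:,1]<.4)&(T[:,1]>.2)
print(np.nanpercentile(T[m],[3,50,97,99],axis=0).round(4))
```

```text
inc [-0.0004 -0.0014  0.0009] [ 0.0003  0.0021 -0.0022] track [0.0014 0.1854 0.1079] F [ 0.9 -6.3  1.8] t 5.0833 w -0.001291005901768616
[[-0.056   0.2627  0.1283]
 [-0.0212  0.3246  0.132 ]
 [ 0.0551  0.3511  0.138 ]
 [ 0.0573  0.3518  0.1386]]
```

Contact force rose to 6 N and the crate's front is at 0.352, so it is home. One more small push, then retreat and rise.

jog_arm:
  increments:
    - [0.0015,0,0,0,0,0,-1]
    - [0.0015,0,0,0,0,0,-1]
    - [0.0,0,0,0,0,0,-1]
    - [-0.015,0,0,0,0,0,-1]
    - [-0.04,0,0,0,0,0,-1]

```text
clock: 5.55
position: [0.5206, 0.1396, 0.1082]
ee_rot: [0.687, 0.727, 0.001, -0.001]
ft_force: [-0.1, -0.2, -0.2]
grip_width: 0.002
grasp_force: 0.0
```

jog_arm:
  increments:
    - [-0.03,0,-0.03,0,0,0,-1]
    - [-0.05,0,-0.065,0,0,0,-1]
    - [-0.08,0,-0.1,0,0,0,-1]
    - [-0.1,0,-0.13,0,0,0,-1]
    - [-0.1,0,-0.13,0,0,0,-1]

```text
clock: 5.97
position: [0.5293, 0.0326, 0.2443]
ee_rot: [0.69, 0.723, 0.002, 0.004]
ft_force: [1.3, -0.1, 0.1]
grip_width: 0.0
grasp_force: 0.0
```

Run:
```python
from h import *
from workcell import optics
inc(tr(.078,-.095,.236))
c=optics.camera('top');T=Rn.from_euler('z',-TH).apply(world(c).reshape(-1,3)-M)
m=(T[:,2]>.128)&(T[:,2]<.14)&(abs(T[:,0])<.058)&(T[:,1]<.4)&(T[:,1]>.18)
print(np.nanpercentile(T[m],[1,3,50,97,99],axis=0).round(4))
m=(T[:,2]>.14)&(T[:,2]<.158)&(T[:,0]>.06)&(T[:,0]<.095)&(T[:,1]<-.055)&(T[:,1]>-.135)
print('bar',m.sum(),np.nanpercentile(T[m],[3,50,97],axis=0).round(4))
m=(T[:,2]>.165)&(T[:,2]<.185)&(T[:,0]>.11)&(T[:,1]<-.02)&(T[:,1]>-.18)
print('cab',np.nanpercentile(T[m],[1,3,50],axis=0).round(4))
m=(T[:,2]>.15)&(T[:,2]<.167)&(T[:,0]>.1)&(T[:,0]<.15)&(T[:,1]<-.02)&(T[:,1]>-.18)
print('front',np.nanpercentile(T[m],[1,3,50],axis=0).round(4))
```

```text
inc [-0.1367  0.0753  0.0093] [ 0.0091  0.0023 -0.0067] track [0.0036 0.0423 0.2443] F [ 1.3 -0.1  0.1] t 5.9667 w 0.0004889934169936624
[[-0.0561  0.2016  0.128 ]
 [-0.0555  0.2019  0.1281]
 [-0.0038  0.2763  0.1319]
 [ 0.0566  0.3501  0.1383]
 [ 0.0574  0.3514  0.1392]]
bar 144 [[ 0.0725 -0.1326  0.1446]
 [ 0.0765 -0.0922  0.1493]
 [ 0.0824 -0.0565  0.154 ]]
cab [[ 0.1503 -0.1787  0.1685]
 [ 0.1521 -0.1759  0.1719]
 [ 0.2676 -0.0918  0.1767]]
front [[ 0.1083 -0.1783  0.1501]
 [ 0.12   -0.1753  0.1508]
 [ 0.1334 -0.0994  0.1609]]
```

jog_arm:
  increments:
    - [-0.04,0.022,0,0.009,0.002,-0.006,0]
    - [-0.08,0.044,0,0.009,0.002,-0.006,0]
    - [-0.12,0.066,0,0.009,0.002,-0.006,0]
    - [-0.136,0.075,0.005,0.009,0.002,-0.006,0]
    - [-0.136,0.075,0.009,0.009,0.002,-0.006,0]

```text
clock: 6.43
position: [0.6098, -0.1009, 0.2264]
ee_rot: [0.688, 0.725, -0.004, -0.004]
ft_force: [-0.8, -1.1, 0.4]
grip_width: 0.505
grasp_force: 0.0
```

jog_arm:
  increments:
    - [0,0,0,0,0,0,0]
    - [0,0,0,0,0,0,0]

```text
clock: 6.6
position: [0.608, -0.0927, 0.2277]
ee_rot: [0.685, 0.728, -0.003, -0.005]
ft_force: [-0.3, 0.3, 0.1]
grip_width: 0.506
grasp_force: 0.0
```

Run:
```python
from h import *
inc(tr(.0775,-.095,.149))
```

```text
inc [-0.0083  0.0029  0.0786] [-0.0108 -0.0037  0.0073] track [ 0.0754 -0.087   0.2277] F [-0.3  0.3  0.1] t 6.6 w 0.505588184381965
```

jog_arm:
  increments:
    - [-0.007,0.003,0,-0.01,-0.004,0.007,0]
    - [-0.007,0.003,0.02,-0.01,-0.004,0.007,0]
    - [-0.007,0.003,0.03,-0.01,-0.004,0.007,0]
    - [-0.007,0.003,0.03,-0.01,-0.004,0.007,0]
    - [-0.007,0.003,0.03,-0.01,-0.004,0.007,0]

```text
clock: 7.02
position: [0.6112, -0.1007, 0.1988]
ee_rot: [0.688, 0.726, -0.001, 0.001]
ft_force: [-0.7, -0.6, 0.3]
grip_width: 0.5
grasp_force: 0.0
```

Run:
```python
from h import *
inc(tr(.0775,-.095,.149))
```

```text
inc [ 0.0003 -0.0007  0.0498] [ 0.0002  0.0018 -0.0006] track [ 0.0782 -0.0952  0.1988] F [-0.7 -0.6  0.3] t 7.0167 w 0.5001160290441484
```

jog_arm:
  increments:
    - [0,-0.001,0.015,0,0.002,0,0]
    - [0,-0.001,0.03,0,0.002,0,0]
    - [0,-0.001,0.042,0,0.002,0,0]
    - [0,-0.001,0.049,0,0.002,0,0]
    - [0,-0.001,0.049,0,0.002,0,0]

```text
clock: 7.43
position: [0.61, -0.1013, 0.1487]
ee_rot: [0.688, 0.725, -0.0, -0.0]
ft_force: [-0.1, 0.6, 0.1]
grip_width: 0.502
grasp_force: 0.0
```

Run:
```python
from h import *
from workcell import optics
inc(tr(.0775,-.095,.149))
c=optics.camera('scene');cv2.imwrite('pics/scene2.png',cv2.resize(c['color'][150:350,230:470,::-1],None,fx=2.5,fy=2.5))
```

```text
inc [ 0.0007  0.0005 -0.0003] [-0.0009 -0.0004 -0.0012] track [ 0.077  -0.0957  0.1487] F [-0.1  0.6  0.1] t 7.4333 w 0.5017342648823704
```

View pics/scene2.png

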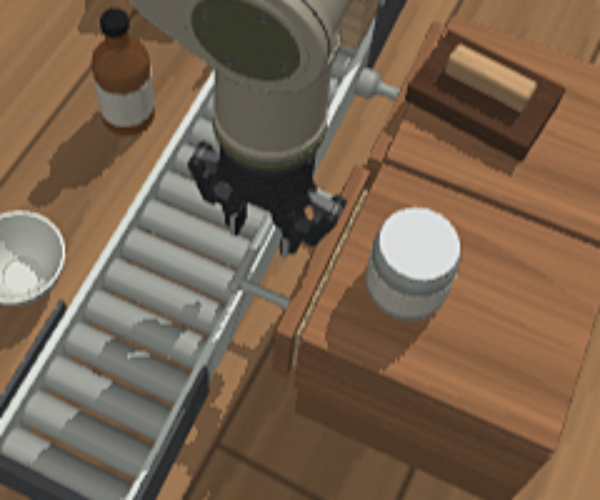

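The fingers, at (235,215) and (290,240), straddle the bar, whose exposed end is at (245,285), and nothing is touching. Close and check.

jog_arm:
  increments:
    - [0,0,0,0,0,0,-1]
    - [0,0,0,0,0,0,-1]
    - [0,0,0,0,0,0,-1]
    - [0,0,0,0,0,0,-1]
    - [0,0,0,0,0,0,-1]
  grip_force: 30

```text
clock: 7.9
position: [0.6112, -0.1015, 0.1509]
ee_rot: [0.688, 0.725, 0.001, 0.001]
ft_force: [-0.0, 0.6, 5.2]
grip_width: 0.114
grasp_force: 29.4
```

jog_arm:
  increments:
    - [0,-0.008,0,0,0,0,-1]
    - [0,-0.018,0,0,0,0,-1]
    - [0,-0.03,0,0,0,0,-1]
    - [0,-0.042,0,0,0,0,-1]
    - [0,-0.054,0,0,0,0,-1]

```text
clock: 8.32
position: [0.5568, -0.1044, 0.1508]
ee_rot: [0.688, 0.725, 0.001, 0.001]
ft_force: [1.5, -0.2, 6.9]
grip_width: 0.114
grasp_force: 29.9
```

jog_arm:
  increments:
    - [0,-0.012,0,0,0,0,-1]
    - [0,-0.024,0,0,0,0,-1]
    - [0,-0.036,0,0,0,0,-1]
    - [0,-0.048,0,0,0,0,-1]
    - [0,-0.058,0,0,0,0,-1]

```text
clock: 8.73
position: [0.4987, -0.1075, 0.1508]
ee_rot: [0.689, 0.725, 0.001, 0.002]
ft_force: [2.5, 0.9, 6.8]
grip_width: 0.114
grasp_force: 29.9
```

jog_arm:
  increments:
    - [0,-0.005,0,0,0,0,-1]
    - [0,-0.009,0,0,0,0,-1]
    - [0,-0.012,0,0,0,0,-1]
    - [0,-0.014,0,0,0,0,-1]
    - [0,-0.016,0,0,0,0,-1]

```text
clock: 9.15
position: [0.4845, -0.1082, 0.1509]
ee_rot: [0.688, 0.725, 0.002, 0.003]
ft_force: [18.4, -0.7, -6.3]
grip_width: 0.116
grasp_force: 29.2
```

Run:
```python
from h import *
inc(tr(-.05,-.095,.149))
```

```text
inc [ 0.001  -0.0013  0.0019] [ 0.0067  0.0011 -0.0014] track [-0.0487 -0.096   0.1509] F [18.4 -0.7 -6.3] t 9.15 w 0.11615699666628518
```

At the stop (18 N). Release and rise.

jog_arm:
  increments:
    - [0,0.001,0,0,0,0,-1]
    - [0,0.001,0,0,0,0,0]
    - [0,0.001,0,0,0,0,0]
    - [0,0.001,0,0,0,0,0]
    - [0,0.001,0,0,0,0,0]

```text
clock: 9.57
position: [0.4832, -0.108, 0.1494]
ee_rot: [0.689, 0.725, 0.0, -0.0]
ft_force: [-0.6, 0.2, 0.6]
grip_width: 0.499
grasp_force: 0.0
```

jog_arm:
  increments:
    - [0,0,-0.02,0,0,0,0]
    - [0,0,-0.05,0,0,0,0]
    - [0,0,-0.08,0,0,0,0]
    - [0,0,-0.11,0,0,0,0]
    - [0,0,-0.13,0,0,0,0]

```text
clock: 9.98
position: [0.4839, -0.108, 0.2824]
ee_rot: [0.688, 0.725, 0.001, 0.001]
ft_force: [1.1, -0.5, 0.1]
grip_width: 0.502
grasp_force: 0.0
```

jog_arm:
  increments:
    - [-0.03,0,-0.01,0,0,0,0]
    - [-0.07,0,-0.01,0,0,0,0]
    - [-0.11,0,-0.01,0,0,0,0]
    - [-0.15,0,-0.01,0,0,0,0]
    - [-0.18,0,-0.01,0,0,0,0]

```text
clock: 10.4
position: [0.492, -0.2914, 0.2893]
ee_rot: [0.689, 0.724, -0.0, 0.0]
ft_force: [0.6, -0.5, -0.6]
grip_width: 0.502
grasp_force: 0.0
```

jog_arm:
  increments:
    - [0,0,0,0,0,0,0]
    - [0,0,0,0,0,0,0]
    - [0,0,0,0,0,0,0]

```text
clock: 10.65
position: [0.4931, -0.287, 0.2894]
ee_rot: [0.688, 0.725, 0.001, -0.0]
ft_force: [0.2, 1.1, 0.3]
grip_width: 0.497
grasp_force: 0.0
```

Run:
```python
from h import *
from workcell import optics
inc(tr(-.05,-.095,.149))
c=optics.camera('top');cv2.imwrite('pics/top2.png',c['color'][:,:,::-1]);T=Rn.from_euler('z',-TH).apply(world(c).reshape(-1,3)-M)
def q(n,m): print(n,m.sum(),np.nanpercentile(T[m],[1,3,50,97],axis=0).round(4).tolist())
x,y,z=T.T
q('crate',(z>.128)&(z<.14)&(abs(x)<.058)&(y<.4)&(y>.18))
q('bar',(z>.14)&(z<.158)&(x>-.09)&(x<-.03)&(y<-.055)&(y>-.135))
q('front',(z>.155)&(z<.168)&(x>-.02)&(x<.03)&(y<-.03)&(y>-.17))
q('knob',(z>.14)&(z<.165)&(x>.08)&(x<.12)&(y<.13)&(y>.06))
```

```text
inc [ 0.1798 -0.0005  0.1406] [ 0.0006 -0.001  -0.0008] track [-0.0497 -0.2749  0.2894] F [0.2 1.1 0.3] t 10.65 w 0.4965296226398289
crate 1091 [[-0.0561, 0.2016, 0.1281], [-0.0555, 0.2021, 0.1282], [-0.0068, 0.2759, 0.1317], [0.0563, 0.3502, 0.1383]]
bar 150 [[-0.0546, -0.1346, 0.1432], [-0.0544, -0.1326, 0.1437], [-0.0497, -0.0925, 0.1488], [-0.0441, -0.0576, 0.1537]]
front 372 [[0.0004, -0.1679, 0.1563], [0.0006, -0.1653, 0.1571], [0.0075, -0.0991, 0.1618], [0.015, -0.0328, 0.1657]]
knob 101 [[0.0924, 0.0814, 0.1423], [0.0926, 0.0816, 0.1429], [0.1013, 0.0934, 0.1542], [0.1177, 0.106, 0.1604]]
```

View pics/top2.png

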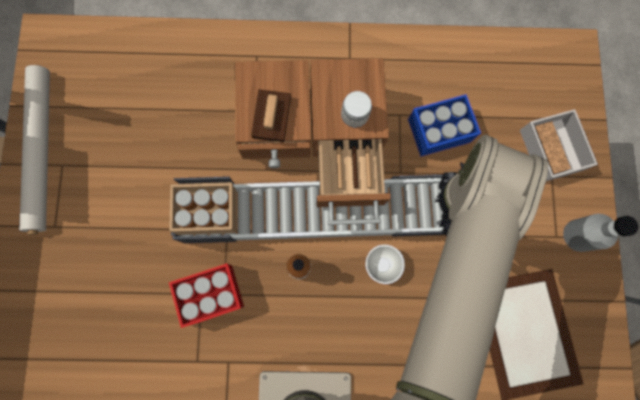

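The crate is home in the bay at (202,207). The bar drawer is fully open, with its bar at (355,215) or -0.050 m in the track frame. The knob drawer is shut, the bottle, bowl, tin and block have not moved, and the arm is clear.

```bash
python3 -c "
from workcell import workorder
print(workorder.hand_in())"
```

```text
the job is handed in; nothing more can be done
None
```

The crate is rolled fully home against the bay's end stop, then the bar-handled drawer was pulled fully open and let go; the knob drawer is still shut, the bystanders look undisturbed in the last picture, and the job was handed in at about 11 s (no verdict was returned).

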